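# Push the assortment case between the bench posts into its bay

### The arm

A 6-joint arm with a two-finger parallel gripper is mounted at the origin on the work surface. World frame = base frame: x ahead of the robot, y to its left, z up, the work surface at z = 0. Lengths are in m, angles in rad, forces in N, time in s.
With the tool pointing down it reaches from about 0.35 to 0.775 m from the base axis. Payload 5.5 kg.
Tool frame: the origin (TCP) lies at the very end of the fingers, on their centre line; the grasp point (between the pads) lies 19 mm behind it; z points along the fingers, y is the line along which they close (so a half turn about z gives the same grasp; the last joint's range is limited). The gripper opens to 85 mm and grips with 20 to 120 N. Pads are 22 mm wide; open, the fingers measure 114 mm over their backs; the gripper's body (76 mm by 85 mm) begins 54 mm behind the grasp point. The pads swing forward as they close: fully open they stand 13 mm farther back than shut.
Start: joints at [-1.242, 0.313, 0.046, 1.304, 0, 1.431], TCP at [0.26, -0.513, 0.231] pointing down, gripper open.
Joint ranges: [-2.76, 2.76], [-0.86, 1.69], [-1.03, 1.26], [-2.2, 2.34], [-1.47, 1.5], [-3.14, 3.14]. Speed limits (rad/s): [2.57, 2.57, 3.14, 3.14, 3.14, 3.14].

### API

Orientations are given as a unit quaternion [w, x, y, z].
In Python, from workcell import get_state, read_camera, calibration, hand_in gives the robot as it stands.
- The arm moves only by the tool drive_tool, never from a script. Its argument "deltas" is a list that holds one entry, the list of rows, each a list of 7 numbers: the closure in counts, from 0 (fully open) to 255 (shut), then the shift along the tool's x, y, z in m, then the turn, a rotation vector about the tool's x, y, z in degrees. A call has 1 to 12 rows; each row is the pose to reach, as a shift and turn from the pose commanded when the call began, along the tool's axes at that moment; what a row does not reach only later rows make up. A row lasts 1/8 s, in which the tool goes at most 62.5 mm and 10.7 degrees, less where a joint would pass 70% of its speed; a pose out of reach is approached as far as the arm can. A call with a gripper value outside its range is refused whole. The fingers move at their own pace and stop on an object; "newtons" is the grip in N (left out, the last holds). Time passes only in rows, so rows that repeat a pose let the fingers close. It gives the time, the measured TCP pose, the force, the opening and the grip force at its end, in the units of the state.
- get_state(): the state, without advancing time (a new reading comes with each control period).
- read_camera(name): name is "side" or "top"; returns (picture, depth): 420x560x3 uint8, red, green, blue; 420x560 float32, m along the optical axis (not along the pixel's ray), 0 where there is no reading.
- calibration(name): a dict with "mtx" (3x3 intrinsics, pixels), "k1" (the pictures are not rectified: a ray, as slopes to the right and down, at radius r is drawn at 1 + k1 r^2 times it, then the intrinsics apply), "world_from_camera" (4x4, takes a point from camera to world coordinates). Camera axes: x right, y up, looking along -z (the intrinsics and any distortion apply to the point x, -y, -z); pixel columns grow to the right and rows downward; lengths in m; the calibration is good to about 2 mm. A picture is of the moment at which its call begins. calibration takes no time and is no camera call.
- hand_in(): hands the job in; it is judged then, once.
The state is a dict: "clock": time; "joint_pos": joint angles; "qvel": joint speeds; "tau": joint torques, N m; "tcp_pos": TCP position; "orientation": TCP orientation; "wrist_force": force on the tool from outside, world axes, zero at the start; "ft_torque": the same for the moment, N m; "finger_gap": finger opening in m; "grip_force": force on a finger pad.
Only numpy, scipy, OpenCV 4.12 (cv2) and the standard library are available. Lean on these libraries where they do the work, as an engineer would, in place of code of your own. Each camera call takes 0.05 s, during which the arm holds its last target. There are 200 camera calls.

### The job

Push the yellow assortment case along the bench through the narrow gap between the two red posts, right through into the bay behind them, until it lies squarely up against the black stop. Only push it: keep it flat on the bench, do not lift or tip it. Leave the spray can, the jar, the screwdriver and the tape measure where they are.

Things in the scene. Friction and masses are not known exactly. Their poses are not given: they have to be found in the camera images.
- case: Closed yellow plastic assortment case with a pale clear lid, loose on the bench before the gap (-x of the gate), turned and off to a side; about 0.5 kg. 125 mm long (its x axis), 95 mm wide (its y axis), 45 mm high (z), upright corners rounded at 10 mm radius. Origin: centre of its underside. Ends alike; either may go first. Slides under a few newtons.
- gate: Bay screwed to the bench, immovable. Origin: on the bench midway between its two red posts; x points through the gap into the bay, y along the line of posts, z up. Posts: 45 mm square, 55 mm high, centred at y = +76 and -76 mm; the gap is 107 mm wide, 45 mm deep (x -22.5 to 22.5). Behind them, two pale wooden rails 25 mm high, 125 mm apart inside, run to the stop. Floor: the bench.
- stop (a point): Middle of the near face of the black stop that closes the bay, on the bay's centre line: 160 mm along the gate's x from its origin, 20 mm above the bench; same axes as the gate. The batten is 40 mm high, 25 mm thick, 161 mm long. A case against it has its centre 62.5 mm before it, its rear face 12.5 mm beyond the posts.
- spray: Bystander: loose upright blue spray can, 52 mm across, 150 mm high. Origin: centre of its underside.
- jar: Bystander: loose upright jar with a black lid, 60 mm across, 75 mm high. Origin: centre of its underside.
- driver: Bystander: loose screwdriver lying on the bench, about 200 mm long along its x axis, handle towards its -x. Origin: on the underside, near the middle of its length.
- tape: Bystander: loose orange tape measure, 62 x 34 mm, 58 mm high. Origin: centre of its underside.
Mind the look-alikes: they are no part of the job. Of the things that look like the case, take the one that is nearest to the robot's base at the start.

How it is judged:
By the outcome, as a careful person would: the job done as asked, in the order asked, and still so for the second after the job is handed in, with the robot touching nothing.
It also fails if it takes over 64 s, if anything falls off the work surface, if the arm or the gripper's body presses on something with over 40 N, if the wrist force passes 120 N, or if a joint passes its speed limit or range.

## Working session

There is one attempt and no reset: what is moved stays moved. The work goes in short steps, Python scripts to look and compute and a tool call to move; the robot and the scene stay as the last step left them, time stands still between calls to the robot, and variables do not carry over. Pictures are saved under pics/ and viewed, at most 10 in all, crops included, and the job is handed in when it is done.

Besides the shell and the picture viewer there is one more tool, called after "Call:" as name(argument=value, ...), one argument or row to a line, values as JSON. drive_tool: Moves the arm, as the interface text tells. Its arguments: {"type":"object","properties":{"deltas":{"type":"array","items":{"type":"array","items":{"type":"array","items":{"type":"number"}}}},"newtons":{"type":"number"}},"required":["deltas"]}

```bash
mkdir -p pics; cat > h.py <<'E'
import numpy as np,cv2
from workcell import *
def snap(n,f):
    p,d=read_camera(n); cv2.imwrite(f'pics/{f}.png',p[:,:,::-1]); np.save(f'pics/{f}.npy',d); return p,d
def px2w(n,uv,z=None,d=None):
    c=calibration(n);K=np.array(c['mtx']);T=np.array(c['world_from_camera']);k=c['k1']
    out=[]
    for i,(u,v) in enumerate(uv):
        q=np.linalg.solve(K,[u,v,1])[:2];s=q.copy()
        for _ in range(20): s=q/(1+k*(s@s))
        r=np.array([s[0],-s[1],-1.])
        if z is not None:
            w=T[:3,:3]@r; t=(z-T[2,3])/w[2]
        else: t=d[int(round(v)),int(round(u))]
        out.append((T@np.r_[r*t,1])[:3])
    return np.array(out)
E
python3 - <<'E'
from h import *
snap('top','top0');snap('side','side0');print(get_state())
for n in('top','side'):print(calibration(n))
E
```

```text
{'clock': 0.1, 'joint_pos': array([-1.24162636e+00,  3.13916750e-01,  4.50900290e-02,  1.30357339e+00,
        1.85711559e-05,  1.43118616e+00]), 'qvel': array([ 4.67566081e-05,  9.79072276e-05,  1.94840917e-03, -1.62654082e-04,
        3.58869440e-04, -1.96058513e-04]), 'tau': array([ 1.34111739e-03, -4.81727672e+01,  2.99243224e+01,  1.27678344e-02,
       -1.59342875e-05,  2.39280058e-05]), 'tcp_pos': array([ 0.25963037, -0.5125493 ,  0.23050184]), 'orientation': array([-7.99169368e-04,  9.72655868e-01,  2.32249693e-01, -6.66453863e-05]), 'wrist_force': array([ 0.31019078, -0.13376247,  0.63470103]), 'ft_torque': array([-0.03010666, -0.04147678, -0.04453801]), 'grip_force': 0.0, 'finger_gap': 0.08522708246063539}
{'mtx': array([[426.3231368 ,   0.        , 272.71992438],
       [  0.        , 426.3231368 , 214.4285064 ],
       [  0.        ,   0.        ,   1.        ]]), 'k1': -0.09435564246714417, 'world_from_camera': array([[-0.03200082,  0.97480371, -0.22075706,  0.36250965],
       [-0.99947544, -0.0323103 ,  0.00220983, -0.04795184],
       [-0.00497858,  0.22071197,  0.97532632,  1.13736588],
       [ 0.        ,  0.        ,  0.        ,  1.        ]])}
{'mtx': array([[538.03520593,   0.        , 281.54868444],
       [  0.        , 538.03520593, 213.24992438],
       [  0.        ,   0.        ,   1.        ]]), 'k1': -0.13900598310181717, 'world_from_camera': array([[-0.99619056,  0.05903713, -0.06417928,  0.48712869],
       [-0.08673434, -0.7470043 ,  0.65913711,  1.0706146 ],
       [-0.00902864,  0.66219272,  0.74927918,  1.31477074],
       [ 0.        ,  0.        ,  0.        ,  1.        ]])}
```

View pics/top0.png

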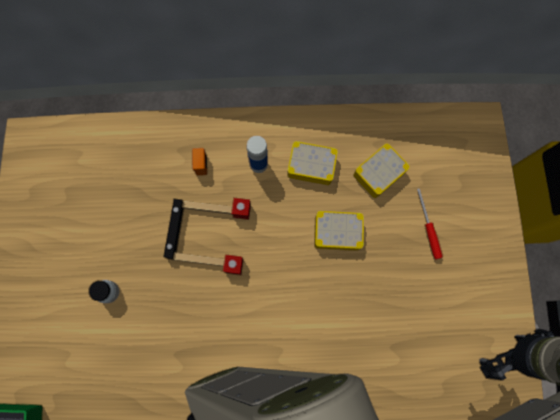

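View pics/side0.png

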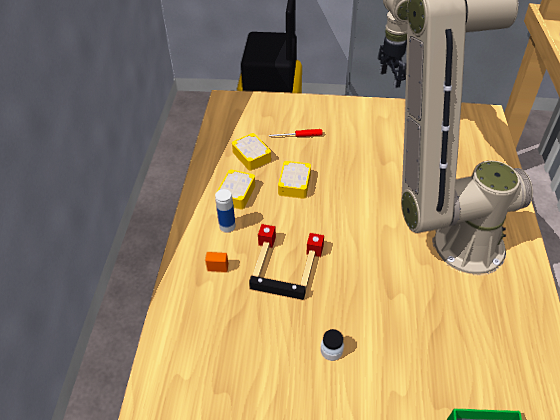

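The top view shows the nearest case at (340,230), the posts at (241,208) and (233,265), and the stop at about (174,229). There are two decoys at (313,162) and (382,169). I'll enlarge this area to measure it.

```bash
python3 - <<'E'
import cv2
p=cv2.imread('pics/top0.png')[185:285,155:375]
cv2.imwrite('pics/c0.png',cv2.resize(p,None,fx=3.6,fy=3.6,interpolation=cv2.INTER_CUBIC))
E
```

```text
(no output)
```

View pics/c0.png

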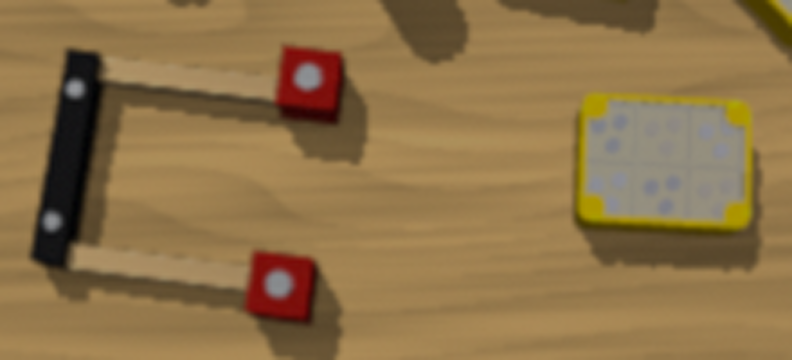

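```bash
cat >> h.py <<'E'
def case(box,f=None,tag='top'):
    p,d=read_camera(tag) if f is None else (cv2.imread(f'pics/{f}.png')[:,:,::-1],np.load(f'pics/{f}.npy'))
    x0,y0,x1,y1=box
    uv=[(u,v) for v in range(y0,y1) for u in range(x0,x1) if d[v,u]>0]
    w=px2w(tag,uv,d=d); m=(w[:,2]>.036)&(w[:,2]<.054)
    xy=(w[m,:2]*1000).astype(np.float32)
    r=cv2.minAreaRect(xy); return r,cv2.boxPoints(r),np.median(w[m,2]),m.sum()
E
python3 - <<'E'
from h import *
f=lambda a:[(155+(x+.5)/3.6-.5,185+(y+.5)/3.6-.5) for x,y in a]
P=px2w('top',f([(308,77),(279,284)]),z=.056);S=px2w('top',f([(75,88),(52,221)]),z=.041)
print(P,S,np.linalg.norm(P[0]-P[1]))
g=P.mean(0);s=S.mean(0);n=(P[0]-P[1])[:2];print(g,s,s-g,np.linalg.norm((s-g)[:2]),'axis ang from posts',np.degrees(np.arctan2(n[0],-n[1])), np.degrees(np.arctan2(*(s-g)[1::-1])))
print(px2w('top',f([(583,95),(750,101),(749,226),(578,220)]),z=.045))
print(case((305,200,375,260),'top0'))
E
```

```text
[[0.63259614 0.03388178 0.056     ]
 [0.4828313  0.05675463 0.056     ]] [[0.63380801 0.20769766 0.041     ]
 [0.53504161 0.22285516 0.041     ]] 0.15150140410737284
[0.55771372 0.04531821 0.056     ] [0.58442481 0.21527641 0.041     ] [ 0.02671109  0.1699582  -0.015     ] 0.1720443936403324 axis ang from posts 81.31659298139405 81.06830006167462
[[ 0.61510775 -0.16615716  0.045     ]
 [ 0.6065582  -0.2885303   0.045     ]
 [ 0.51443062 -0.28065907  0.045     ]
 [ 0.52309768 -0.15757226  0.045     ]]
(((565.5369262695312, -223.40994262695312), (126.10591888427734, 97.11211395263672), 85.26564025878906), array([[ 511.94238, -282.24014],
       [ 608.72314, -290.2554 ],
       [ 619.1315 , -164.57974],
       [ 522.3507 , -156.56448]], dtype=float32), np.float64(0.04216439490949142), np.int64(1718))
```

```bash
cat >> h.py <<'E'
G=np.array([.5577,.0453]);A=np.radians(81.2);U=np.array([np.cos(A),np.sin(A)]);V=np.array([-U[1],U[0]])
g2w=lambda a,l:G+a*U+l*V
def w2g(p): d=np.asarray(p)[...,:2]-G; return np.stack([d@U,d@V],-1)
def plan(a,l,z,th):
    "shift in the present tool axes to the gate point (a,l), height z, tool x at world angle th deg"
    s=get_state();w,x,y,zz=s['orientation']
    from scipy.spatial.transform import Rotation as Ro
    R=Ro.from_quat([x,y,zz,w]); T=np.r_[g2w(a,l),z]-s['tcp_pos']
    c,s_=np.cos(np.radians(th)),np.sin(np.radians(th))
    D=Ro.from_matrix(np.array([[c,s_,0],[s_,-c,0],[0,0,-1.]]))
    return 'shift',np.round(R.inv().apply(T),4),'turn',np.round((R.inv()*D).as_rotvec(degrees=True),1)
def show(): 
    s=get_state();print('t',s['clock'],'gate',np.round(w2g(s['tcp_pos'])*1000,1),'z',s['tcp_pos'][2],'gap',s['finger_gap'],'F',s['wrist_force'],'j6',s['joint_pos'][[0,5]])
E
python3 - <<'E'
from h import *
for n,b in (('case',(305,200,375,260)),('d1',(280,135,345,188)),('d2',(350,140,415,199))):
    r=case(b,'top0');print(n,np.round(w2g(r[1]/1000)*1000),r[2])
print('spray top',w2g(px2w('top',[(257,144)],z=.15)))
print('driver',w2g(px2w('top',[(438,257),(419,190)],z=.01)))
print(plan(-.264,-.128,.15,-8.8))
E
```

```text
case [[-331.   -5.]
 [-324. -102.]
 [-198.  -93.]
 [-205.    4.]] 0.04216439490949142
d1 [[-234. -176.]
 [-241. -274.]
 [-116. -283.]
 [-109. -185.]] 0.04204609831008388
d2 [[-361. -152.]
 [-444. -247.]
 [-372. -310.]
 [-289. -215.]] 0.04223513383341726
spray top [[-0.02975327 -0.21524059]]
driver [[-0.54065337 -0.01087669]
 [-0.48004252 -0.19169295]]
('shift', array([ 0.468 , -0.0738,  0.0807]), 'turn', array([-0.1,  0. , 35.7]))
```

Call:
drive_tool(
  deltas=[
    [[75,0.06,-0.009,0.01,0,0,4.5],[75,0.117,-0.018,0.02,0,0,9],[75,0.175,-0.028,0.03,0,0,13.4],[75,0.234,-0.037,0.04,0,0,17.9],[75,0.292,-0.046,0.05,0,0,22.3],[75,0.35,-0.055,0.06,0,0,26.8],[75,0.41,-0.065,0.07,0,0,31.2],[75,0.468,-0.074,0.08,0,0,35.7],[75,0.468,-0.074,0.08,0,0,35.7],[75,0.468,-0.074,0.08,0,0,35.7],[75,0.468,-0.074,0.08,0,0,35.7]],
  ],
)

```text
clock: 1.48
tcp_pos: [0.643, -0.2366, 0.1516]
orientation: [0.0, 0.997, -0.078, -0.0]
wrist_force: [-0.7, -0.4, 0.4]
finger_gap: 0.0604
grip_force: 0.0
```

```bash
python3 - <<'E'
from h import *
show();print(plan(-.262,-.128,.010,-8.8))
snap('top','top1')
E
```

```text
t 1.475 gate [-265.5 -127.4] z 0.15160417314961455 gap 0.060423843377318154 F [-0.65307242 -0.39105402  0.38442283] j6 [-0.46950598  2.82778079]
('shift', array([ 0.0006, -0.0036,  0.1416]), 'turn', array([ 0. ,  0. , -0.1]))
```

View pics/top1.png

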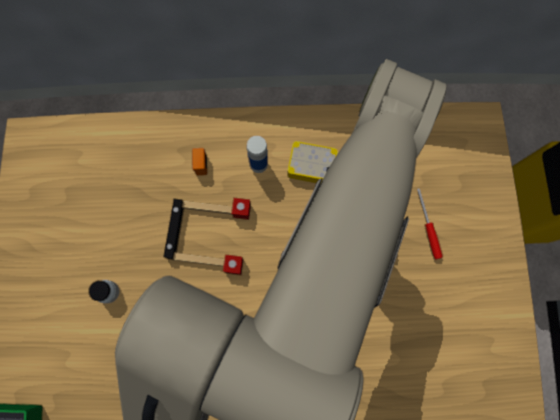

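The arm hides the case from the top camera, so I'll use the side camera for checks. Lowering now.

Call:
drive_tool(
  deltas=[
    [[75,0,-0.004,0.05,0,0,0],[75,0,-0.004,0.09,0,0,0],[75,0,-0.004,0.125,0,0,0],[75,0,-0.004,0.142,0,0,0],[75,0,-0.004,0.142,0,0,0]],
  ],
)

```text
clock: 2.15
tcp_pos: [0.6434, -0.232, 0.0087]
orientation: [-0.0, 0.997, -0.078, -0.001]
wrist_force: [0.6, -0.8, 0.0]
finger_gap: 0.0605
grip_force: 0.0
```

Call:
drive_tool(
  deltas=[
    [[75,-0.006,0,0,0,0,0],[75,-0.012,0,0,0,0,0],[75,-0.018,0,0,0,0,0],[75,-0.024,0,0,0,0,0],[75,-0.03,0,0,0,0,0],[75,-0.036,0,0,0,0,0],[75,-0.04,0,0,0,0,0],[75,-0.04,0,0,0,0,0]],
  ],
)

```text
clock: 3.15
tcp_pos: [0.6049, -0.2255, 0.0096]
orientation: [0.0, 0.997, -0.077, 0.0]
wrist_force: [4.3, -1.3, 2.7]
finger_gap: 0.0601
grip_force: 1.9
```

```bash
python3 - <<'E'
from h import *
show()
p,d=snap('side','side1');cv2.imwrite('pics/s1.png',cv2.resize(p[120:320,180:380,::-1],None,fx=3,fy=3,interpolation=cv2.INTER_CUBIC))
E
```

```text
t 3.15 gate [-260.4  -88.1] z 0.009625790801884897 gap 0.0600633437796087 F [ 4.29974957 -1.25970482  2.67312443] j6 [-0.48102477  2.81494361]
```

View pics/s1.png

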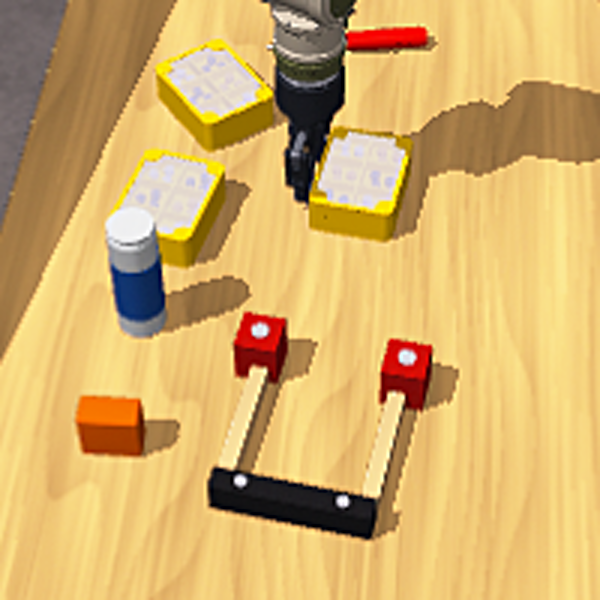

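```bash
cat >> h.py <<'E'
def side_case(p,d,box):
    "yellow/pale case top near z .045, side camera, in gate mm"
    x0,y0,x1,y1=box
    hsv=cv2.cvtColor(p,cv2.COLOR_RGB2HSV)
    uv=[(u,v) for v in range(y0,y1) for u in range(x0,x1) if d[v,u]>0 and p[v,u].max()>110]
    w=px2w('side',uv,d=d); m=(w[:,2]>.037)&(w[:,2]<.054)
    r=cv2.minAreaRect((w2g(w[m])*1000).astype(np.float32));return np.round(r[0],1),np.round(r[1],1),round(r[2],1),m.sum()
E
python3 - <<'E'
from h import *
p=cv2.imread('pics/side1.png')[:,:,::-1];d=np.load('pics/side1.npy')
print(side_case(p,d,(282,160,322,202)))
print(w2g(px2w('side',[(266.5,229.7),(315.3,238.7)],z=.056)),w2g(px2w('side',[(260,280),(294,286.7)],z=.041)))
print(w2g(px2w('side',[(180+a/3,120+b/3) for a,b in[(337,130),(411,135),(390,210),(312,192)]],z=.045)))
E
```

```text
(array([-257.7,  -31.9]), array([ 98.3, 138.2]), 89.6, np.int64(776))
[[ 5.23885912e-05 -7.80048003e-02]
 [ 2.15132945e-04  7.33385608e-02]] [[ 0.17296787 -0.05195481]
 [ 0.17269629  0.04754491]]
[[-0.31554346 -0.07020682]
 [-0.32689873  0.01386361]
 [-0.20492956  0.01470763]
 [-0.21213269 -0.07464044]]
```

Call:
drive_tool(
  deltas=[
    [[75,-0.006,0,0,0,0,0],[75,-0.012,0,0,0,0,0],[75,-0.018,0,0,0,0,0],[75,-0.023,0,0,0,0,0],[75,-0.026,0,0,0,0,0],[75,-0.029,0,0,0,0,0],[75,-0.029,0,0,0,0,0]],
  ],
)

```text
clock: 4.08
tcp_pos: [0.5757, -0.2209, 0.0091]
orientation: [-0.0, 0.997, -0.077, -0.001]
wrist_force: [4.0, -0.7, 2.4]
finger_gap: 0.0603
grip_force: 1.6
```

```bash
python3 - <<'E'
from h import *
show()
E
```

```text
t 4.075 gate [-260.3  -58.5] z 0.009090354668038324 gap 0.06032443185112659 F [ 3.98919395 -0.72862074  2.35313005] j6 [-0.49628408  2.79970724]
```

Call:
drive_tool(
  deltas=[
    [[75,0.02,0,0,0,0,0],[75,0.02,0,-0.05,0,0,0],[75,0.02,0,-0.1,0,0,0],[100,0.01,0.015,-0.13,0,0,-10],[135,-0.01,0.04,-0.13,0,0,-20],[135,-0.03,0.06,-0.13,0,0,-30],[135,-0.045,0.08,-0.13,0,0,-40],[135,-0.058,0.098,-0.13,0,0,-50],[135,-0.058,0.098,-0.13,0,0,-60],[135,-0.058,0.098,-0.13,0,0,-70],[135,-0.058,0.098,-0.13,0,0,-80],[135,-0.058,0.098,-0.13,0,0,-90]],
  ],
)

```text
clock: 5.58
tcp_pos: [0.5015, -0.3075, 0.1375]
orientation: [-0.003, 0.758, 0.653, -0.001]
wrist_force: [0.5, -1.0, -0.0]
finger_gap: 0.0399
grip_force: 0.0
```

```bash
python3 - <<'E'
from h import *
show();print(plan(-.358,0,.01,81.2))
p,d=snap('side','side2');t,_=snap('top','top2')
print(side_case(p,d,(275,155,335,210)))
o=np.hstack([cv2.resize(p[140:300,230:330],None,fx=3.5,fy=3.5),cv2.resize(t[180:300,150:270],(420,560))])
cv2.imwrite('pics/m2.png',o[:,:,::-1])
E
```

```text
t 5.575 gate [-357.2    1.5] z 0.1374898777752017 gap 0.039880887930996735 F [ 0.5099663  -1.01742609 -0.01491431] j6 [-0.68591643  1.03370435]
('shift', array([-0.0011,  0.0023,  0.1275]), 'turn', array([-0.3, -0.1,  0.3]))
(array([-259.5,   -1.2]), array([134.3,  95.8]), 0.2, np.int64(779))
```

View pics/m2.png

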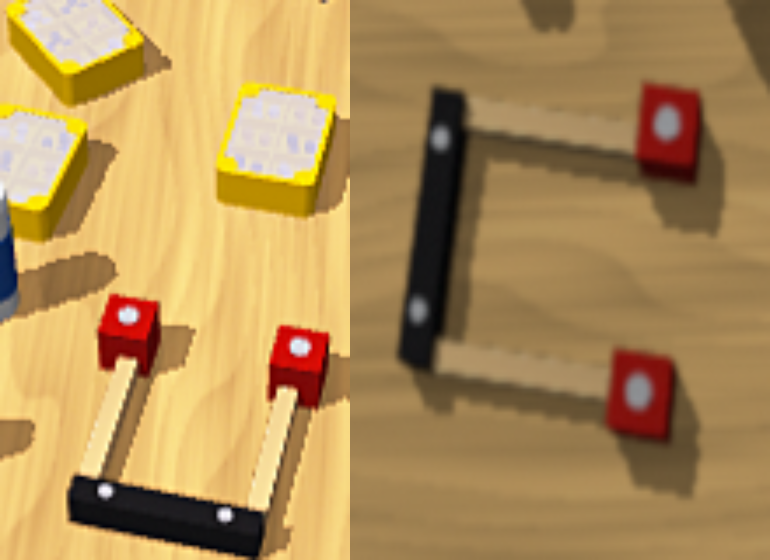

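Call:
drive_tool(
  deltas=[
    [[135,-0.001,0.002,0.04,-0.3,0,0.3],[135,-0.001,0.002,0.08,-0.3,0,0.3],[135,-0.001,0.002,0.115,-0.3,0,0.3],[135,-0.001,0.002,0.128,-0.3,0,0.3],[135,-0.001,0.002,0.128,-0.3,0,0.3]],
  ],
)

```text
clock: 6.3
tcp_pos: [0.5047, -0.3095, 0.0104]
orientation: [0.0, 0.762, 0.648, 0.001]
wrist_force: [0.0, 0.2, 0.8]
finger_gap: 0.0402
grip_force: 0.0
```

Call:
drive_tool(
  deltas=[
    [[135,0.008,0,0,0,0,0],[135,0.016,0,0,0,0,0],[135,0.024,0,0,0,0,0],[135,0.034,0,0,0,0,0],[135,0.044,0,0,0,0,0],[135,0.054,0,0,0,0,0],[135,0.064,0,0,0,0,0],[135,0.074,0,0,0,0,0],[135,0.084,0,0,0,0,0],[135,0.094,0,0,0,0,0],[135,0.1,0,0,0,0,0],[135,0.1,0,0,0,0,0]],
  ],
)

```text
clock: 7.8
tcp_pos: [0.5219, -0.2106, 0.0114]
orientation: [0.002, 0.761, 0.649, 0.002]
wrist_force: [-0.5, -1.2, 0.3]
finger_gap: 0.0402
grip_force: 0.6
```

Call:
drive_tool(
  deltas=[
    [[135,0.008,0,0,0,0,0],[135,0.018,0,0,0,0,0],[135,0.028,0,0,0,0,0],[135,0.038,0,0,0,0,0],[135,0.048,0,0,0,0,0],[135,0.058,0,0,0,0,0],[135,0.068,0,0,0,0,0],[135,0.076,0,0,0,0,0],[135,0.08,0,0,0,0,0],[135,0.08,0,0,0,0,0]],
  ],
)

```text
clock: 9.05
tcp_pos: [0.5342, -0.1315, 0.011]
orientation: [0.001, 0.761, 0.649, 0.002]
wrist_force: [-0.2, -0.3, 0.8]
finger_gap: 0.0407
grip_force: 0.3
```

```bash
python3 - <<'E'
from h import *
show();print(plan(-.17,-.001,.01,81.2))
p,d=snap('side','side3')
cv2.imwrite('pics/s3.png',cv2.resize(p[140:310,220:340,::-1],None,fx=3.5,fy=3.5,interpolation=cv2.INTER_CUBIC))
E
```

```text
t 9.05 gate [-178.3   -3.8] z 0.010996782306282284 gap 0.040669801308966275 F [-0.16547337 -0.32494441  0.84697248] j6 [-0.38870014  1.34090845]
('shift', array([ 0.0083, -0.0029,  0.001 ]), 'turn', array([ 0.3, -0.1, -0.3]))
```

View pics/s3.png

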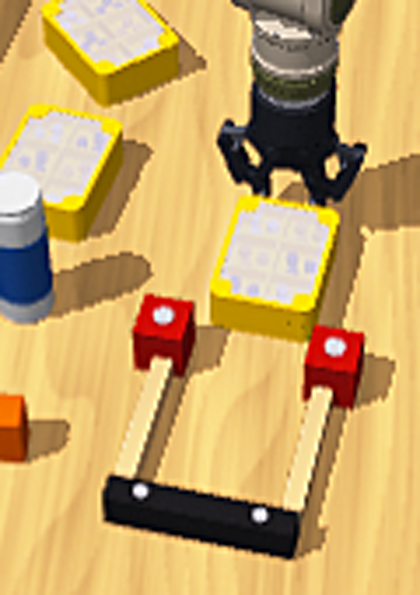

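```bash
python3 - <<'E'
from h import *
p=cv2.imread('pics/side3.png')[:,:,::-1];d=np.load('pics/side3.npy')
uv=[(u,v) for v in range(196,240) for u in range(276,322) if d[v,u]>0]
w=px2w('side',uv,d=d); m=(w[:,2]>.037)&(w[:,2]<.05); g=w2g(w[m])*1000
for a in range(-155,-50,10):
    k=abs(g[:,0]-a)<5
    if k.any(): print(a,g[k,1].min().round(1),g[k,1].max().round(1),(g[k,1].min()+g[k,1].max()).round(1)/2)
k=np.abs(g[:,1])<25; print('front',[ (l,g[(abs(g[:,1]-l)<5),0].max().round(1)) for l in(-30,-15,0,15,30)])
# posts inner faces, same camera
uv=[(u,v) for v in range(220,250) for u in range(255,330) if d[v,u]>0]
w=px2w('side',uv,d=d);m=(w[:,2]>.05)&(w[:,2]<.062);q=w2g(w[m])*1000
for s in(-1,1):
    k=q[:,1]*s>0;print('post',q[k].min(0),q[k].max(0))
E
```

```text
-155 -47.7 45.7 -1.0
-145 -49.0 45.7 -1.65
-135 -49.8 45.0 -2.35
-125 -49.1 45.4 -1.85
-115 -48.3 43.2 -2.55
-105 -49.8 45.9 -1.95
-95 -49.7 45.0 -2.35
-85 -49.4 43.0 -3.15
-75 -50.1 44.9 -2.6
-65 -49.2 44.8 -2.2
-55 -48.6 43.5 -2.55
front [(-30, np.float64(-37.3)), (-15, np.float64(-34.2)), (0, np.float64(-39.3)), (15, np.float64(-36.6)), (30, np.float64(-36.7))]
post [ -59.09605387 -100.25634966] [ 27.67728916 -12.07597327]
post [-58.11505327  18.00213645] [26.39562433 95.78964177]
```

The case is centred on the gap and square to it within the measurement error, so I'll push it straight through.

Call:
drive_tool(
  deltas=[
    [[135,0.008,0,0.001,0,0,-0.3],[135,0.016,0,0.001,0,0,-0.3],[135,0.025,0,0.001,0,0,-0.3],[135,0.034,0,0.001,0,0,-0.3],[135,0.043,0,0.001,0,0,-0.3],[135,0.052,0,0.001,0,0,-0.3],[135,0.061,0,0.001,0,0,-0.3],[135,0.07,0,0.001,0,0,-0.3],[135,0.079,0,0.001,0,0,-0.3],[135,0.086,0,0.001,0,0,-0.3],[135,0.09,0,0.001,0,0,-0.3],[135,0.09,0,0.001,0,0,-0.3]],
  ],
)

```text
clock: 10.6
tcp_pos: [0.5486, -0.0427, 0.0101]
orientation: [0.001, 0.759, 0.651, 0.002]
wrist_force: [-0.5, -0.6, -0.6]
finger_gap: 0.0404
grip_force: 0.1
```

```bash
python3 - <<'E'
from h import *
show();print(plan(.02,-.003,.01,81.2))
p,d=snap('side','side4')
cv2.imwrite('pics/s4.png',cv2.resize(p[140:310,220:340,::-1],None,fx=3.5,fy=3.5,interpolation=cv2.INTER_CUBIC))
E
```

```text
t 10.6 gate [-88.4  -4.5] z 0.010149309445227902 gap 0.04037551184621802 F [-0.52092828 -0.57981815 -0.55756516] j6 [-0.22460596  1.49977739]
('shift', array([ 0.1084, -0.0015,  0.0003]), 'turn', array([ 0.3, -0.1,  0. ]))
```

View pics/s4.png

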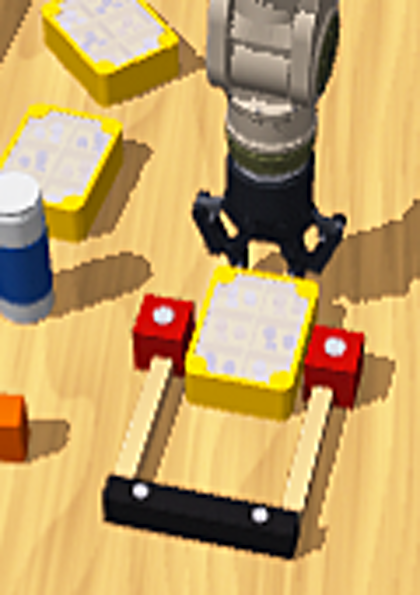

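Before the fingers go between the posts, I'll check the knuckle width against the 107 mm gap.

```bash
python3 - <<'E'
from h import *
d=np.load('pics/side4.npy')
uv=[(u,v) for v in range(185,222) for u in range(270,325) if d[v,u]>0]
w=px2w('side',uv,d=d);g=w2g(w)*1000;z=w[:,2]*1000
for h in range(45,125,6):
    k=(abs(z-h)<3)&(abs(g[:,0]+88)<30)
    if k.any(): print(h,k.sum(),'lat',g[k,1].min().round(),g[k,1].max().round(),'along',g[k,0].min().round(),g[k,0].max().round())
E
```

```text
45 68 lat -47.0 39.0 along -93.0 -58.0
51 28 lat -43.0 33.0 along -97.0 -60.0
57 16 lat -46.0 43.0 along -103.0 -75.0
63 48 lat -58.0 47.0 along -98.0 -72.0
69 35 lat -58.0 50.0 along -97.0 -70.0
75 28 lat -60.0 47.0 along -102.0 -69.0
81 34 lat -63.0 51.0 along -97.0 -68.0
87 34 lat -64.0 54.0 along -94.0 -68.0
93 31 lat -62.0 56.0 along -83.0 -66.0
99 36 lat -67.0 59.0 along -88.0 -66.0
105 57 lat -71.0 60.0 along -97.0 -65.0
111 88 lat -72.0 61.0 along -102.0 -64.0
117 62 lat -70.0 61.0 along -97.0 -66.0
123 19 lat -55.0 38.0 along -93.0 -71.0
```

Call:
drive_tool(
  deltas=[
    [[135,-0.005,0,0,0.3,0,0],[135,-0.005,-0.002,-0.006,0.3,0,0],[135,0.003,-0.002,-0.006,0.3,0,0],[135,0.012,-0.002,-0.006,0.3,0,0],[135,0.021,-0.002,-0.006,0.3,0,0],[135,0.03,-0.002,-0.006,0.3,0,0],[135,0.039,-0.002,-0.006,0.3,0,0],[135,0.047,-0.002,-0.006,0.3,0,0],[135,0.055,-0.002,-0.006,0.3,0,0],[135,0.062,-0.002,-0.006,0.3,0,0],[135,0.065,-0.002,-0.006,0.3,0,0],[135,0.065,-0.002,-0.006,0.3,0,0]],
  ],
)

```text
clock: 12.15
tcp_pos: [0.5568, 0.0215, 0.0162]
orientation: [-0.0, 0.759, 0.651, 0.0]
wrist_force: [0.2, -1.3, 0.9]
finger_gap: 0.04
grip_force: 0.7
```

```bash
python3 - <<'E'
from h import *
show();print(plan(.02,-.002,.016,81.2))
p,d=snap('side','side5')
uv=[(u,v) for v in range(215,285) for u in range(255,325) if d[v,u]>0 and not(p[v,u].max()<70)]
w=px2w('side',uv,d=d); m=(w[:,2]>.038)&(w[:,2]<.049); g=w2g(w[m])*1000; g=g[(g[:,0]>24)&(abs(g[:,1])<60)]
for a in range(30,135,15):
    k=abs(g[:,0]-a)<6
    if k.any(): print(a,g[k,1].min().round(1),g[k,1].max().round(1))
print([(l,g[abs(g[:,1]-l)<6,0].max().round(1)) for l in(-30,-15,0,15,30)])
E
```

```text
t 12.15 gate [-23.6  -2.8] z 0.01624406203904066 gap 0.0399648000369221 F [ 0.21628759 -1.31518029  0.86195068] j6 [-0.10578246  1.61870952]
('shift', array([ 0.0436, -0.0008,  0.0003]), 'turn', array([ 0., -0., -0.]))
30 -49.6 57.1
45 -50.4 43.3
60 -50.7 45.6
75 -49.5 44.4
90 -49.8 44.6
105 -50.1 44.0
120 -43.4 37.5
[(-30, np.float64(116.4)), (-15, np.float64(116.5)), (0, np.float64(116.5)), (15, np.float64(115.1)), (30, np.float64(116.2))]
```

Still centred and square, with about 43 mm left to go.

Call:
drive_tool(
  deltas=[
    [[135,0.008,0,0,0,0,0],[135,0.016,0,0,0,0,0],[135,0.024,0,0,0,0,0],[135,0.031,0,0,0,0,0],[135,0.036,0,0,0,0,0],[135,0.039,0,0,0,0,0],[135,0.039,0,0,0,0,0]],
  ],
)

```text
clock: 13.08
tcp_pos: [0.5625, 0.0602, 0.0161]
orientation: [-0.001, 0.759, 0.651, 0.0]
wrist_force: [-0.8, 0.4, -0.6]
finger_gap: 0.0402
grip_force: 0.1
```

Call:
drive_tool(
  deltas=[
    [[135,0.001,0,0,0,0,0],[135,0.002,0,0,0,0,0],[135,0.003,0,0,0,0,0],[135,0.003,0,0,0,0,0]],
  ],
)

```text
clock: 13.58
tcp_pos: [0.563, 0.0625, 0.0161]
orientation: [-0.0, 0.76, 0.65, -0.0]
wrist_force: [-0.4, -1.8, -1.5]
finger_gap: 0.04
grip_force: 1.0
```

Call:
drive_tool(
  deltas=[
    [[135,0.001,0,0,0,0,0],[135,0.002,0,0,0,0,0],[135,0.002,0,0,0,0,0]],
  ],
)

```text
clock: 13.95
tcp_pos: [0.5634, 0.0646, 0.0163]
orientation: [-0.0, 0.759, 0.651, 0.0]
wrist_force: [-1.3, -2.1, -0.7]
finger_gap: 0.0405
grip_force: 0.9
```

Call:
drive_tool(
  deltas=[
    [[135,0.001,0,0,0,0,0],[135,0.002,0,0,0,0,0],[135,0.002,0,0,0,0,0]],
  ],
)

```text
clock: 14.32
tcp_pos: [0.5638, 0.0665, 0.0163]
orientation: [0.0, 0.759, 0.651, 0.0]
wrist_force: [-0.4, -1.7, -1.1]
finger_gap: 0.04
grip_force: 0.9
```

Call:
drive_tool(
  deltas=[
    [[135,0.001,0,0,0,0,0],[135,0.002,0,0,0,0,0],[135,0.002,0,0,0,0,0]],
  ],
)

```text
clock: 14.7
tcp_pos: [0.5641, 0.0685, 0.0163]
orientation: [0.0, 0.759, 0.651, 0.0]
wrist_force: [0.1, -1.8, -1.7]
finger_gap: 0.0403
grip_force: 1.0
```

Call:
drive_tool(
  deltas=[
    [[135,0.001,0,0,0,0,0],[135,0.001,0,0,0,0,0]],
  ],
)

```text
clock: 14.95
tcp_pos: [0.5641, 0.0685, 0.0163]
orientation: [0.001, 0.76, 0.65, -0.001]
wrist_force: [-1.2, -5.5, -0.5]
finger_gap: 0.0405
grip_force: 2.8
```

```bash
python3 -c "
from h import *
show()"
```

```text
t 14.95 gate [23.9 -2.8] z 0.01632116472796904 gap 0.04048372037890057 F [-1.20885358 -5.50904999 -0.49619709] j6 [-0.01946547  1.70610102]
```

The force rises at gate x = 23.9 mm, and 24 was predicted, so the case is at the stop. I'll press a little more to square it, then retreat.

Call:
drive_tool(
  deltas=[
    [[135,0.001,0,0,0,0,0],[135,0.002,0,0,0,0,0],[135,0.002,0,0,0,0,0]],
  ],
)

```text
clock: 15.32
tcp_pos: [0.5641, 0.0685, 0.0164]
orientation: [0.002, 0.76, 0.65, -0.002]
wrist_force: [-1.8, -12.6, -0.4]
finger_gap: 0.0398
grip_force: 6.2
```

Call:
drive_tool(
  deltas=[
    [[135,-0.005,0,0,0,0,0],[135,-0.02,0,0,0,0,0],[135,-0.05,0,0,0,0,0],[135,-0.09,0,0,0,0,0],[135,-0.1,0,-0.04,0,0,0],[135,-0.12,0,-0.1,0,0,0],[135,-0.17,0,-0.13,0,0,0],[135,-0.22,0,-0.13,0,0,0],[135,-0.26,0,-0.13,0,0,0],[135,-0.26,0,-0.13,0,0,0]],
  ],
)

```text
clock: 16.58
tcp_pos: [0.5242, -0.1886, 0.1465]
orientation: [0.001, 0.761, 0.649, 0.0]
wrist_force: [0.1, 1.2, 0.7]
finger_gap: 0.0402
grip_force: 0.0
```

```bash
python3 - <<'E'
from h import *
show()
p,d=snap('side','side6');t,_=snap('top','top6')
o=np.hstack([cv2.resize(p[200:320,240:340],(500,600),interpolation=2),cv2.resize(t[190:280,160:250],(300,300),interpolation=2).repeat(2,0)[:600]])
o=np.hstack([cv2.resize(p[210:310,245:335],(405,450),interpolation=2),cv2.resize(t[190:290,160:245],(382,450),interpolation=2)])
cv2.imwrite('pics/m6.png',o[:,:,::-1])
uv=[(u,v) for v in range(225,300) for u in range(250,325) if d[v,u]>0 and p[v,u].max()>90]
w=px2w('side',uv,d=d); m=(w[:,2]>.038)&(w[:,2]<.049); g=w2g(w[m])*1000; g=g[(g[:,0]>28)&(abs(g[:,1])<60)]
print([(a,g[abs(g[:,0]-a)<6,1].min().round(1),g[abs(g[:,0]-a)<6,1].max().round(1)) for a in range(50,150,20)])
print([(l,g[abs(g[:,1]-l)<6,0].min().round(1)) for l in(-30,-15,0,15,30)])
E
```

```text
t 16.575 gate [-236.2   -2.7] z 0.1465279733892887 gap 0.040206733270201994 F [0.11018048 1.23271461 0.70098511] j6 [-0.48952296  1.23984802]
[(50, np.float64(-50.5), np.float64(44.6)), (70, np.float64(-48.9), np.float64(44.0)), (90, np.float64(-50.6), np.float64(44.5)), (110, np.float64(-49.1), np.float64(44.7)), (130, np.float64(-50.1), np.float64(44.0))]
[(-30, np.float64(34.1)), (-15, np.float64(35.6)), (0, np.float64(34.9)), (15, np.float64(34.5)), (30, np.float64(34.7))]
```

View pics/m6.png

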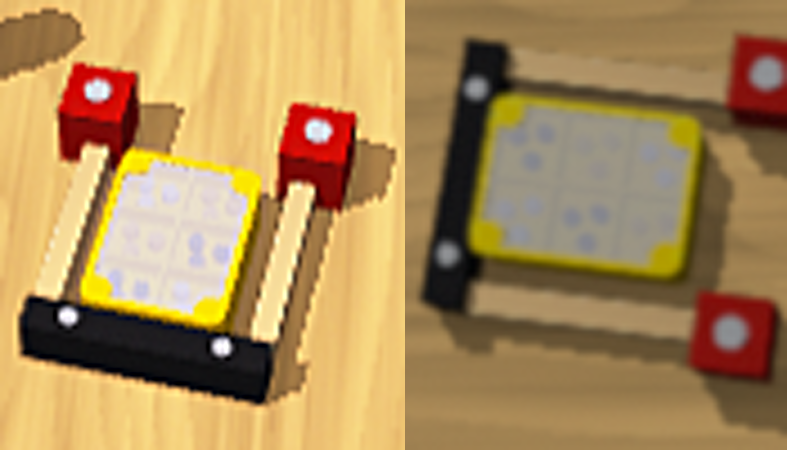

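The case lies flat and square against the black stop, with its rear face at about 35 mm, the value it should have. The arm is clear of everything.

```bash
python3 -c "
from workcell import *
print(hand_in())"
```

```text
the job is handed in; nothing more can be done
None
```

The case nearest the robot's base was pushed through the gap and lies flat and square against the black stop; nothing else was moved, and I handed the job in at about 17 s with the arm clear.

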